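# Load a wax ring blank on the dividing fixture, zero it and hold it at the third stop

### The job

The wax ring blank is to be drilled in the dividing fixture. Pick it up with a light grip - the wax marks easily - and lower it, without pressing or dropping it, over the fixture's arbor until it sits fully down on the shoulder, then let it go. Next grip the knurled wheel below it, turn it anticlockwise (seen from above) until it meets its zero stop, then clockwise, feeling for the clicks, to the third one, a sixth of a turn on, where the next stone seat is due: finish there, with the plunger resting in the third notch and the gripper still holding the wheel, so that it stays put for the drill; leave the other things on the bench where they are.

Things in the scene. Friction and masses are not known exactly. Their poses are not given: they have to be found in the camera images.
- ring_centre (a point): Centre, half-way up, of the loose ring blank of dull carving wax: a plain round band lying flat on the bench, 30 mm outside, 19.2 mm hole, 12 mm tall, 16 to 28 g. It dents: keep a finger's grip on it well under 25 N (5 to 10 N is ample) and never press it on the fixture with more than a few newtons.
- wax_ring: The same ring blank as a body; origin at the centre of its underside, z up its axis.
- arbor_seat (a point): Point of the fixture's upright spindle axis at the shoulder (25 mm across, 62 mm above the bench) on which the ring's underside rests. Fixed to the base; z up, x to the drill-guide post. A brass arbor rises 17 mm from it through the ring: 17.2 mm thick for 8 mm, then tapering to 8 mm at the tip. Clear below the ring's edge to the wheel top, 4 mm under the shoulder.
- guide_tip (a point): Nose of the 10 mm drill-guide tube, level with the seated ring, 30 mm from the spindle axis along the fixture's +x; behind it its post (15 x 21 mm, from 53 to 69 mm off the axis) rises to 84 mm above the bench. Keep the fingers to the fixture's +y and -y sides, within 45 degrees of them, and they pass it freely.
- wheel_centre (a point): On the spindle axis, half-way up the knurled round hand-wheel: 50 mm across, 23 mm tall (35 to 58 mm above the bench), under the ring's shoulder. Below it the scalloped dividing plate (78 mm across, top at 26 mm) with its stop dog, the stop peg and, at the fixture's -x side, the plunger housing (tops at 30 mm): keep fingertips above 31 mm. Turns with the wheel. The base measures 152 x 122 mm and is fast.
- index_wheel (a joint): Angle of the hand-wheel, rad, growing clockwise seen from above. 18 notches 0.349 (20 degrees) apart, notch 0 at reading 0; the zero stop blocks it at -0.02. It starts in notch 1, 2 or 3. The sprung ball pulls it to a notch, resists with up to 0.2 Nm for the first half of each step and snaps over half-way between. The third stop from zero is 1.047.
- tube_centre (a point): Bystander: centre of the loose wax tube from which the ring was sawn, standing on the bench, same 30 mm outside but 46 mm tall. Ring and tube may lie either side of the fixture.
- wax_tube: The same wax tube as a body, origin at the centre of its underside.
- loupe: Bystander: loose black eye loupe, a cone 34 mm across and 28 mm tall, origin under its centre.
- paste_pot: Bystander: loose low round pot with a tan lid, 65 mm across and 29 mm tall, origin under its centre.
- ring_clamp: Bystander: loose wooden ring clamp, 141 mm long, 31 mm wide, 23 mm tall, lying near the bench's front edge, origin under its centre.
- indexer: The dividing fixture as a whole, fast on the bench; origin on the spindle axis at bench level, x to the drill-guide post, z up.
Mind the look-alikes: they are no part of the job. What is shaped like the wax_ring but yellow is not meant.

How it is judged (in metres and radians):
On the way, in this order (a step that is already met when the one before it is completed fails the run):
1. the wax ring is lowered over the arbor onto the shoulder while still in the fingers (horizontal distance between ring_centre and arbor_seat below 0.003 m and z of ring_centre in the frame of arbor_seat between 0.003 and 0.009 m and contact force between the fingers and wax_ring above 0.2 N), for 0.1 s.
2. with the ring released on the arbor, the wheel is turned back to its zero stop in the fingers (horizontal distance between ring_centre and arbor_seat below 0.003 m and z of ring_centre in the frame of arbor_seat between 0.003 and 0.009 m and contact force between the fingers and wax_ring below 0.1 N and value of joint index_wheel below 0.09 rad and contact force between the fingers and index_wheel above 1 N), for 0.1 s.
At the end, for the whole second after the job is handed in: The wheel stands still in its third notch from zero (1.047 rad, within 0.09), gripped by the fingers with more than 2 N, and the wax ring sits on the arbor shoulder (within 3 mm in height and sideways), touched by nothing but the fixture (horizontal distance between ring_centre and arbor_seat below 0.003 m and z of ring_centre in the frame of arbor_seat between 0.003 and 0.009 m and value of joint index_wheel between 0.957 and 1.137 rad and velocity of joint index_wheel between -0.1 and 0.1 rad/s and contact force between the fingers and index_wheel above 2 N and contact force between the fingers and wax_ring below 0.1 N); the arm keeps its last pose, push and grip.
It fails at once if the wax ring is squeezed hard enough to mark it (contact force between the fingers and wax_ring above 50 N).
It fails at once if the wax ring is pressed or dropped hard on the fixture (contact force between wax_ring and indexer above 20 N).
It fails at once if a bystander is shifted by more than 30 mm (distance of any of wax_tube, loupe, paste_pot, ring_clamp from where it was at the start of the episode above 0.03 m).
It also fails if it takes over 61 s, if anything falls off the work surface, if the arm or the gripper's body presses on something with over 40 N, if the wrist force passes 120 N, or if a joint passes its speed limit or range.

### The arm

A 6-joint arm with a two-finger parallel gripper is mounted at the origin on a cart in front of the work surface, level with it; the furniture and walls round the work are solid. World frame = base frame: x ahead of the robot, y to its left, z up, the work surface at z = 0. Lengths are in mm, angles in rad, forces in N, time in s.
With the tool pointing down it reaches from about 300 to 775 mm from the base axis. Payload 14.6 kg.
Tool frame: the origin (TCP) lies midway between the tips of the shut fingers; the grasp point (between the pads) lies 19 mm behind it (ctrl.hold_point_z is the distance from the TCP to the grasp point, in mm); z points along the fingers, y is the line along which they close (so a half turn about z gives the same grasp; the last joint's range is limited). The gripper opens to 94 mm and grips with 3 to 60 N. Pads are 16 mm wide; open, the fingers measure 119 mm over their backs; the gripper's body (75 mm by 177 mm) begins 78 mm behind the grasp point.
Start: joints at [-1.22, 0.3, 1.521, -0, 1.321, -0.067], TCP at [223.155, -502.684, 183.946] pointing down, gripper open.
Joint ranges: [-3.03, 3.03], [-0.79, 2.21], [0.23, 2.52], [-1.04, 4.18], [0, 3.07], [-2.55, 2.55]. Speed limits (rad/s): [2.22, 2.22, 2.57, 3.14, 3.14, 3.14].

### API

Orientations are given as a rotation vector (axis times angle).
In Python, from workcell import ctrl gives the robot as it stands. The module is installed in compiled form; this text tells all that it offers.
- The arm moves only by the tool jog_arm, never from a script. Its argument "series" is a list of rows, each an object with "travel": the shift along the tool's x, y, z in cm, a list of three; "turn": the turn, a rotation vector about the tool's x, y, z in rad, a list of three; "jaw": the closure, from 0 (fully open) to 1 (shut). A call has 1 to 8 rows; each row is the pose to reach, as a shift and turn from the pose commanded when the call began, along the tool's axes at that moment; what a row does not reach only later rows make up. A row lasts 1/10 s, in which the tool goes at most 50 mm and 8.59 degrees, less where a joint would pass 70% of its speed; a pose out of reach is approached as far as the arm can. A call with a gripper value outside its range is refused whole. The fingers move at their own pace and stop on an object; "grip_force" is the grip in N (left out, the last holds). Time passes only in rows, so rows that repeat a pose let the fingers close. It gives the time, the measured TCP pose, the force, the opening and the grip force at its end, in the units of the state.
- ctrl.state(): the state, without advancing time (a new reading comes with each control period).
- ctrl.read_camera(name): name is "scene" or "top" or "wrist"; returns the picture (384x512x3 uint8, red, green, blue); there is no depth.
- ctrl.camera_info(name): a dict with "mtx" (3x3 intrinsics, pixels), "R" (3x3) and "t" (3): a world point X has camera coordinates R X + t; the wrist camera has in their place "hand_eye" (4x4, takes a point from camera to tool coordinates, whose origin is the TCP and whose axes are the flange's). Camera axes: x right, y down, z forward; pixel columns grow to the right and rows downward; lengths in mm; the calibration is good to about 2 mm. The wrist camera is an equidistant fisheye: a pixel r from the principal point sees the ray r / f radians off the axis. A picture is of the moment at which its call begins: read the wrist's pose just before it. camera_info takes no time and is no camera call.
- ctrl.sign_off(): hands the job in; it is judged then, once.
The state is a dict: "time_s": time; "joint_positions": joint angles; "joint_vel": joint speeds; "effort": joint torques, N m; "tcp_pos": TCP position; "tool_rot": TCP orientation; "force": force on the tool from outside, world axes, zero at the start; "wrist_torque": the same for the moment, N m; "gripper_width": finger opening in mm; "finger_force": force on a finger pad.
Only numpy, scipy, OpenCV 4.12 (cv2) and the standard library are available. Lean on these libraries where they do the work, as an engineer would, in place of code of your own. Each camera call takes 0.05 s, during which the arm holds its last target. There are 200 camera calls.

## Working session

There is one attempt and no reset: what is moved stays moved. The work goes in short steps, Python scripts to look and compute and a tool call to move; the robot and the scene stay as the last step left them, time stands still between calls to the robot, and variables do not carry over. Pictures are saved under pics/ and viewed, at most 10 in all, crops included, and the job is handed in when it is done.

Besides the shell and the picture viewer there is one more tool, called after "Request:" as name([rows], argument=value, ...), one row to a line, values as JSON. jog_arm: Moves the arm, as the interface text tells. Its arguments: {"type":"object","properties":{"series":{"type":"array"},"grip_force":{"type":"number"}},"required":["series"]}

```bash
mkdir -p pics
cat > h.py <<'E'
import numpy as np, cv2
from scipy.spatial.transform import Rotation as Rn
from workcell import ctrl
def ray(name,u,v,st=None):
    ci=ctrl.camera_info(name); K=np.array(ci["mtx"])
    if name!="wrist":
        R=np.array(ci["R"]);t=np.array(ci["t"]).ravel()
        d=R.T@np.linalg.inv(K)@[u,v,1]; return -R.T@t,d/np.linalg.norm(d)
    x=(u-K[0,2])/K[0,0];y=(v-K[1,2])/K[1,1];r=np.hypot(x,y)+1e-12
    d=np.array([np.sin(r)*x/r,np.sin(r)*y/r,np.cos(r)])
    H=np.array(ci["hand_eye"]);Rt=Rn.from_rotvec(st["tool_rot"]).as_matrix()
    return Rt@H[:3,3]+np.array(st["tcp_pos"]),Rt@H[:3,:3]@d
def onz(name,u,v,z,st=None):
    o,d=ray(name,u,v,st); return o+d*(z-o[2])/d[2]
def save(n,img,s=1):
    if s!=1: img=cv2.resize(img,None,fx=s,fy=s,interpolation=cv2.INTER_CUBIC)
    cv2.imwrite(f"pics/{n}.png",img[:,:,::-1])
E
python3 - <<'E'
from h import *
st=ctrl.state();print(st)
for n in("scene","top","wrist"):
    im=ctrl.read_camera(n);save(n+"0",im);np.save(n+"0.npy",im);ci=ctrl.camera_info(n);print(n,np.array(ci["mtx"]).round(1).tolist(),ci.get("hand_eye"), None if n=="wrist" else ray(n,256,192))
E
```

```text
{'time_s': 0.0, 'joint_positions': array([-1.21962655e+00,  3.00498036e-01,  1.52158486e+00,  3.72889642e-05,
        1.32069623e+00, -6.65982432e-02]), 'joint_vel': array([ 0.00157979, -0.00028034, -0.0004656 , -0.0026263 ,  0.00107664,
       -0.00041577]), 'effort': array([-5.08915873e-04, -5.31813526e+01, -3.52738559e+01,  7.08053727e-02,
        2.44317355e-02, -1.04346250e-04]), 'tcp_pos': array([ 223.05505129, -502.42283171,  183.36997129]), 'tool_rot': array([-3.07215272e+00, -6.51207898e-01,  2.08037834e-04]), 'force': array([-0.30144596,  0.25035475,  0.02133316]), 'wrist_torque': array([-0.00243649, -0.02955327,  0.01601001]), 'finger_force': 0.0, 'gripper_width': 93.72674910864524}
scene [[427.9, 0.0, 248.5], [0.0, 427.9, 191.9], [0.0, 0.0, 1.0]] None (array([ 235.60084285, -638.41948065,  644.34830208]), array([ 0.35996465,  0.68916826, -0.62886609]))
top [[450.7, 0.0, 252.8], [0.0, 450.7, 189.1], [0.0, 0.0, 1.0]] None (array([ 418.23736713,  -33.83336865, 1116.07296825]), array([ 0.11206529,  0.00740358, -0.99367327]))
wrist [[297.3, 0.0, 254.9], [0.0, 297.3, 190.5], [0.0, 0.0, 1.0]] [[ 5.30935076e-04 -9.66033082e-01 -2.58417883e-01  7.41405318e+01]
 [ 9.99999859e-01  5.10722718e-04  1.45345822e-04  1.20155892e+00]
 [-8.42898915e-06 -2.58417924e-01  9.66033217e-01 -2.01131001e+02]
 [ 0.00000000e+00  0.00000000e+00  0.00000000e+00  1.00000000e+00]] None
```

View pics/top0.png

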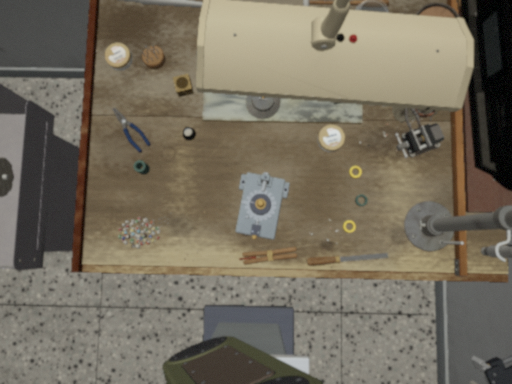

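View pics/scene0.png

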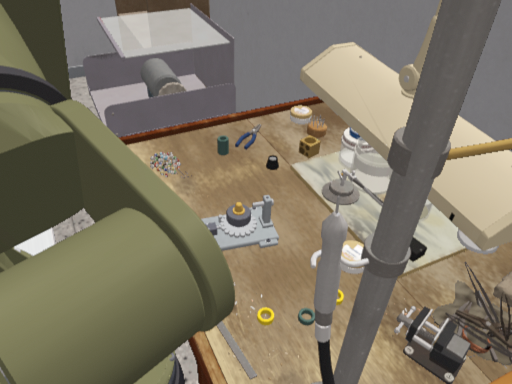

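Run:
```python
from h import *
im=np.load("top0.npy")
pts=dict(ring=(361,200,12),y1=(355,171,6),y2=(349,226,6),tube=(141,167,46),arbor=(260,203,79),post=(266,177,84),lampdisk=(430,225,0),pot=(331,137,29),corner_br=(455,270,0),hood=(335,100,300),plunger=(255,237,30))
for k,(u,v,z) in pts.items(): print(k,onz("top",u,v,z).round(1))
im2=im[120:280,220:480];save("crop1",im2,3)
```

```text
ring [ 528.4 -283.6   12. ]
y1 [ 601.1 -270.5    6. ]
y2 [ 464.4 -255.2    6. ]
tube [593.8 252.9  46. ]
arbor [509.8 -35.9  79. ]
post [570.  -48.5  84. ]
lampdisk [ 471.4 -455.1    0. ]
pot [ 680.7 -207.1   29. ]
corner_br [ 363.6 -512.9    0. ]
hood [ 685.9 -171.2  300. ]
plunger [432.2 -25.7  30. ]
```

View pics/crop1.png

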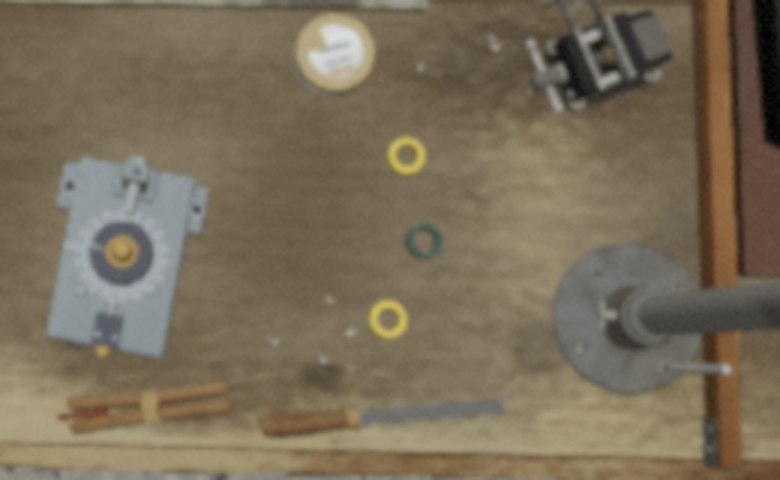

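View pics/wrist0.png

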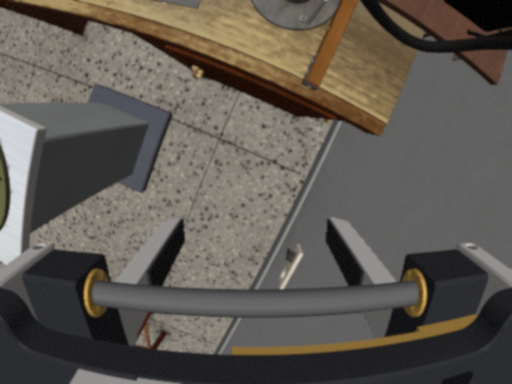

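Candidates for the ring (top view): the dull green ring at (361,200) and the two yellow ones at (355,171) and (349,226). The green one fits "dull carving wax", and the crop confirms it. The fixture is at (260,203), the green tube at (141,167), and a stand at (430,225), which I'll avoid. The wrist view shows only the bench corner and floor. I'll go round the stand to above the ring.

Request:
jog_arm([
  {"travel":[27.6,-18.6,0],"turn":[0,0,0.63],"jaw":0},
  {"travel":[27.6,-18.6,0],"turn":[0,0,0.63],"jaw":0},
  {"travel":[27.6,-18.6,0],"turn":[0,0,0.63],"jaw":0},
  {"travel":[27.6,-18.6,0],"turn":[0,0,0.63],"jaw":0},
  {"travel":[27.6,-18.6,0],"turn":[0,0,0.63],"jaw":0},
  {"travel":[27.6,-18.6,0],"turn":[0,0,0.63],"jaw":0},
  {"travel":[27.6,-18.6,0],"turn":[0,0,0.63],"jaw":0},
  {"travel":[27.6,-18.6,0],"turn":[0,0,0.63],"jaw":0},
], grip_force=7)

```text
time_s: 0.95
tcp_pos: [401.8, -216.9, 184.0]
tool_rot: [-3.124, 0.325, -0.0]
force: [0.4, -0.3, 0.2]
gripper_width: 94.2
finger_force: 0.0
```

Request:
jog_arm([
  {"travel":[13.7,3.9,4],"turn":[0,0,0],"jaw":0},
  {"travel":[13.7,3.9,4],"turn":[0,0,0],"jaw":0},
  {"travel":[13.7,3.9,4],"turn":[0,0,0],"jaw":0},
  {"travel":[13.7,3.9,4],"turn":[0,0,0],"jaw":0},
  {"travel":[13.7,3.9,4],"turn":[0,0,0],"jaw":0},
  {"travel":[13.7,3.9,4],"turn":[0,0,0],"jaw":0},
])

```text
time_s: 1.55
tcp_pos: [525.0, -287.8, 144.7]
tool_rot: [3.123, -0.333, 0.001]
force: [-0.2, 0.0, 0.9]
gripper_width: 93.6
finger_force: 0.0
```

```bash
cat > wr.py <<'E'
from h import *
def green(n,lo=(75,60,20),hi=(100,255,160)):
    st=ctrl.state(); im=ctrl.read_camera("wrist"); np.save(n+".npy",im); save(n,im)
    m=cv2.inRange(cv2.cvtColor(im,cv2.COLOR_RGB2HSV),lo,hi)
    cs,_=cv2.findContours(m,cv2.RETR_EXTERNAL,cv2.CHAIN_APPROX_NONE)
    for c in cs:
        if cv2.contourArea(c)>150: print("green",cv2.contourArea(c),cv2.boundingRect(c))
    return st,im,cs
E
python3 - <<'E'
from wr import *
st,im,cs=green("w1"); print(st["tcp_pos"].round(1),st["tool_rot"].round(3))
E
```

```text
[ 525.  -287.8  144.7] [ 3.123e+00 -3.330e-01  1.000e-03]
```

View pics/w1.png

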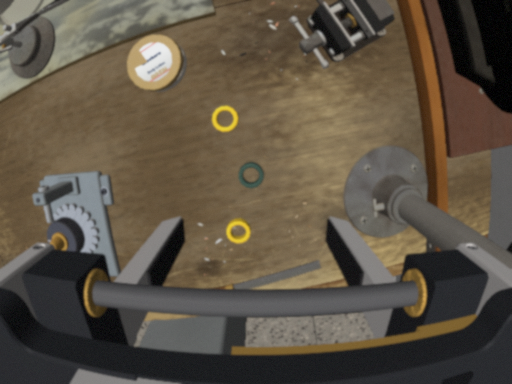

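The wrist view shows the green ring at (251,175), yellow ones at (225,119) and (238,231), the fixture at lower left and the stand at the right.

```bash
cat >> wr.py <<'E'
def ringpts(im,c,rad=22,lo=(60,30,10),hi=(110,255,140)):
    hsv=cv2.cvtColor(im,cv2.COLOR_RGB2HSV); m=cv2.inRange(hsv,lo,hi); k=np.zeros_like(m); cv2.circle(k,c,rad,255,-1); m&=k
    cs,_=cv2.findContours(m,cv2.RETR_EXTERNAL,cv2.CHAIN_APPROX_NONE)
    return m,max(cs,key=cv2.contourArea).reshape(-1,2)
def tool(d,st): return Rn.from_rotvec(st["tool_rot"]).as_matrix().T@d/10
E
python3 - <<'E'
from wr import *
st=ctrl.state(); im=np.load("w1.npy")
print(cv2.cvtColor(im,cv2.COLOR_RGB2HSV)[175,236:268].tolist())
m,c=ringpts(im,(251,175)); print(len(c),cv2.fitEllipse(c))
for z in(12,6,0):
    P=np.array([onz("wrist",u,v,z,st)[:2] for u,v in c],np.float32); print(z,cv2.minEnclosingCircle(P),P.mean(0))
u,v=cv2.fitEllipse(c)[0]; X=onz("wrist",u,v,8,st);print(X,tool(X-[*st["tcp_pos"][:2],8],st))
# fixture from top: blue-grey base outline
t=np.load("top0.npy");print(t[203,260],t[185,250],t[230,245])
E
```

```text
[[18, 89, 117], [20, 83, 108], [28, 48, 96], [62, 42, 92], [75, 64, 87], [75, 65, 78], [46, 38, 74], [21, 77, 89], [18, 90, 110], [18, 89, 118], [18, 86, 118], [18, 85, 117], [19, 88, 119], [18, 84, 118], [18, 84, 118], [17, 89, 118], [18, 87, 117], [19, 92, 117], [18, 88, 116], [18, 87, 112], [17, 83, 111], [20, 86, 104], [21, 64, 96], [45, 35, 87], [73, 56, 87], [74, 64, 84], [71, 52, 83], [37, 41, 81], [21, 75, 99], [19, 86, 110], [18, 88, 119], [17, 87, 117]]
66 ((250.57879638671875, 174.76173400878906), (22.981645584106445, 23.52699851989746), 169.73886108398438)
12 ((530.0315551757812, -285.3306579589844), 14.261878967285156) [ 530.1114  -285.35446]
6 ((528.8150634765625, -284.98468017578125), 14.517648696899414) [ 528.89624 -285.009  ]
0 ((527.5984497070312, -284.6387634277344), 14.773524284362793) [ 527.681   -284.66345]
[ 529.45835771 -285.2208518     8.        ] [ 0.36819231 -0.33836179  0.00037996]
[179 155  99] [147 156 159] [139 148 151]
```

Request:
jog_arm([
  {"travel":[0.4,-0.3,5],"turn":[0,0,0],"jaw":0.2},
  {"travel":[0.4,-0.3,10],"turn":[0,0,0],"jaw":0.2},
  {"travel":[0.4,-0.3,10.5],"turn":[0,0,0],"jaw":0.2},
  {"travel":[0.4,-0.3,10.5],"turn":[0,0,0],"jaw":0.2},
  {"travel":[0.4,-0.3,10.5],"turn":[0,0,0],"jaw":0.2},
])

```text
time_s: 2.1
tcp_pos: [531.3, -286.4, 42.3]
tool_rot: [3.122, -0.333, 0.006]
force: [-0.1, -0.4, 0.9]
gripper_width: 75.1
finger_force: 0.0
```

Run:
```python
from wr import *
st=ctrl.state(); im=ctrl.read_camera("wrist"); np.save("w2.npy",im); save("w2",im); print(st["tcp_pos"].round(1),st["tool_rot"].round(3))
hsv=cv2.cvtColor(im,cv2.COLOR_RGB2HSV); m=cv2.inRange(hsv,(60,30,10),(110,255,140))
cs,_=cv2.findContours(m,cv2.RETR_EXTERNAL,cv2.CHAIN_APPROX_NONE)
for c in cs:
    if cv2.contourArea(c)>300: print(cv2.contourArea(c),cv2.fitEllipse(c))
```

```text
[ 531.3 -286.4   42.3] [ 3.122 -0.333  0.006]
872.0 ((252.09446716308594, 206.94732666015625), (32.720462799072266, 33.98764419555664), 177.8724365234375)
```

View pics/w2.png

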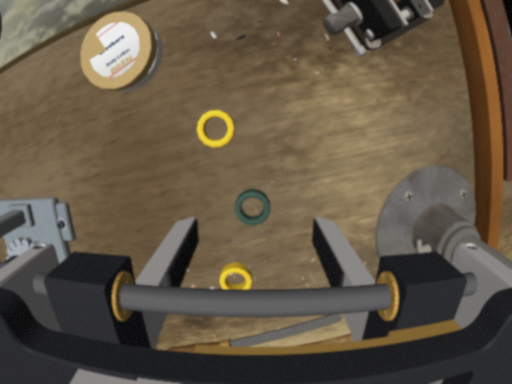

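The ring is at (252,207), between the fingers; both yellow rings are clear of them.

Run:
```python
from wr import *
st=ctrl.state(); print(st["tcp_pos"].round(1),st["joint_vel"].round(3))
im=np.load("w2.npy")
m,c=ringpts(im,(252,207),26)
for z in(12,6): 
    P=np.array([onz("wrist",u,v,z,st)[:2] for u,v in c],np.float32); print(z,cv2.minEnclosingCircle(P),P.mean(0))
X=np.r_[P.mean(0)+[0.8,0],6.];print(tool(X-st["tcp_pos"],st))
```

```text
[ 531.4 -286.4   42.3] [-0.     0.005  0.004 -0.001 -0.006 -0.   ]
12 ((530.705810546875, -285.4322814941406), 14.836141586303711) [ 530.7896  -285.45346]
6 ((528.817626953125, -284.9781799316406), 15.220314979553223) [ 528.9036  -284.99997]
[-0.21373646 -0.10846284  3.62604866]
```

Request:
jog_arm([
  {"travel":[-0.1,-0.1,2],"turn":[0,0,0],"jaw":0.45},
  {"travel":[-0.1,-0.1,3],"turn":[0,0,0],"jaw":0.45},
  {"travel":[-0.1,-0.1,3.6],"turn":[0,0,0],"jaw":0.45},
  {"travel":[-0.1,-0.1,3.6],"turn":[0,0,0],"jaw":0.45},
  {"travel":[-0.1,-0.1,3.6],"turn":[0,0,0],"jaw":0.45},
])

```text
time_s: 2.65
tcp_pos: [529.8, -284.6, 3.7]
tool_rot: [3.124, -0.333, 0.001]
force: [0.0, 1.0, 0.2]
gripper_width: 51.8
finger_force: 0.0
```

Request:
jog_arm([
  {"travel":[0.05,0.1,0.1],"turn":[0,0,0],"jaw":0.6},
  {"travel":[0.05,0.1,0.1],"turn":[0,0,0],"jaw":0.6},
  {"travel":[0.05,0.1,0.1],"turn":[0,0,0],"jaw":0.66},
  {"travel":[0.05,0.1,0.1],"turn":[0,0,0],"jaw":0.7},
  {"travel":[0.05,0.1,0.1],"turn":[0,0,0],"jaw":0.8},
  {"travel":[0.05,0.1,0.1],"turn":[0,0,0],"jaw":0.8},
  {"travel":[0.05,0.1,0.1],"turn":[0,0,0],"jaw":0.8},
], grip_force=7)

```text
time_s: 3.35
tcp_pos: [529.7, -285.5, 2.0]
tool_rot: [-3.124, 0.333, -0.0]
force: [-0.7, 0.5, -0.6]
gripper_width: 18.8
finger_force: 0.0
```

Run:
```python
from wr import *
st=ctrl.state(); im=ctrl.read_camera("wrist"); np.save("w3.npy",im); save("w3",im[140:320,150:370],3)
```

```text
(no output)
```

View pics/w3.png

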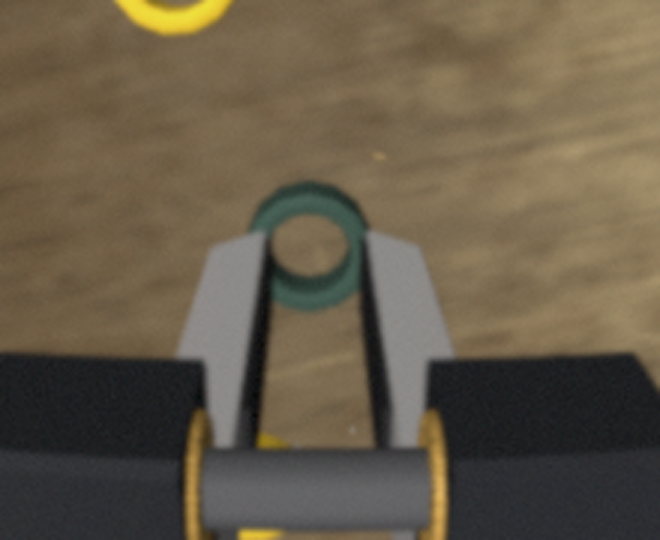

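The close view shows the ring at about (254,221), still overlapped by the finger tips, although the width reads 18.8. I'll project the tip geometry to compare.

Run:
```python
from wr import *
st=ctrl.state(); print(st["tcp_pos"].round(1),st["gripper_width"],st["finger_force"])
ci=ctrl.camera_info("wrist");H=np.linalg.inv(np.array(ci["hand_eye"]));K=np.array(ci["mtx"])
def proj(p):
    c=H[:3,:3]@p+H[:3,3];th=np.arccos(c[2]/np.linalg.norm(c));a=c[:2]/np.linalg.norm(c[:2])*th;return (K[0,0]*a+K[:2,2])
for p in [(0,0,0),(8,-9.4,0),(8,9.4,0),(8,-15,0),(8,15,0),(8,-9.4,-19),(0,0,-10)]:
    q=proj(np.array(p,float)); print(p,q.round(1),"crop",((q-[150,140])*3).round())
im=np.load("w3.npy");m,c=ringpts(im,(254,221),30)
P=np.array([onz("wrist",u,v,12,st)[:2] for u,v in c],np.float32);print(cv2.minEnclosingCircle(P))
```

```text
[ 529.7 -285.5    1.9] 18.690251776184628 0.0
(0, 0, 0) [252.9 218.9] crop [309. 237.]
(8, -9.4, 0) [239.7 208.4] crop [269. 205.]
(8, 9.4, 0) [266.  208.4] crop [348. 205.]
(8, -15, 0) [231.8 208.4] crop [246. 205.]
(8, 15, 0) [273.9 208.4] crop [372. 205.]
(8, -9.4, -19) [238.3 217.6] crop [265. 233.]
(0, 0, -10) [252.8 224. ] crop [308. 252.]
((530.9132690429688, -285.6038818359375), 15.413956642150879)
```

The ring sits right under the TCP, but the tips overlap it from above. The finger ends must be higher than the TCP at this opening, as on a linkage gripper. I'll open and feel downwards.

Request:
jog_arm([
  {"travel":[0.1,0,-0.2],"turn":[0,0,0],"jaw":0.55},
  {"travel":[0.1,0,-0.2],"turn":[0,0,0],"jaw":0.55},
  {"travel":[0.1,0,-0.2],"turn":[0,0,0],"jaw":0.55},
  {"travel":[0.1,0,-0.2],"turn":[0,0,0],"jaw":0.55},
  {"travel":[0.1,0,0.1],"turn":[0,0,0],"jaw":0.55},
  {"travel":[0.1,0,0.2],"turn":[0,0,0],"jaw":0.55},
  {"travel":[0.1,0,0.2],"turn":[0,0,0],"jaw":0.55},
])

```text
time_s: 4.1
tcp_pos: [530.5, -285.6, -0.4]
tool_rot: [-3.124, 0.333, 0.001]
force: [0.7, -0.6, 0.1]
gripper_width: 42.3
finger_force: 0.0
```

Run:
```python
from wr import *
st=ctrl.state(); print(st["tcp_pos"].round(1),st["force"])
im=ctrl.read_camera("wrist"); np.save("w4.npy",im); save("w4",im[140:320,150:370],3)
```

```text
[ 5.305e+02 -2.856e+02 -4.000e-01] [ 0.68073165 -0.55388431  0.10791599]
```

View pics/w4.png

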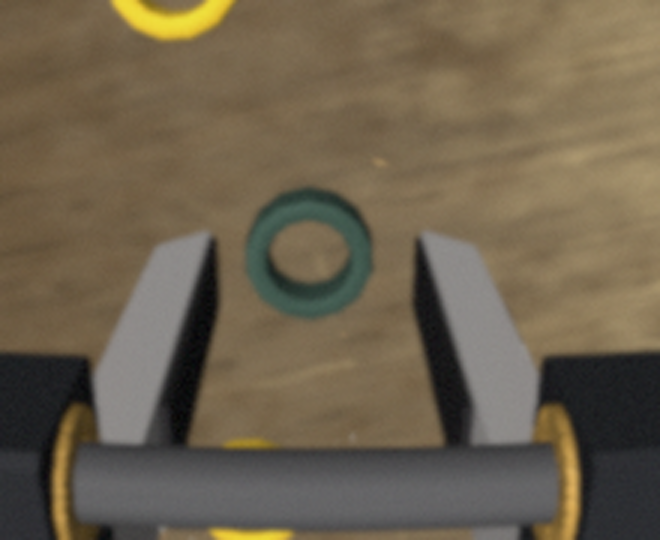

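No contact and nothing touched; tips sit either side of the ring. I'll lower gently, watching the force.

Request:
jog_arm([
  {"travel":[0.05,0,0.2],"turn":[0,0,0],"jaw":0.55},
  {"travel":[0.05,0,0.4],"turn":[0,0,0],"jaw":0.55},
  {"travel":[0.05,0,0.4],"turn":[0,0,0],"jaw":0.55},
])

```text
time_s: 4.45
tcp_pos: [531.0, -285.7, -4.4]
tool_rot: [-3.124, 0.333, 0.001]
force: [0.6, 0.0, -0.3]
gripper_width: 42.5
finger_force: 0.0
```

Request:
jog_arm([
  {"travel":[0,0,0.2],"turn":[0,0,0],"jaw":0.55},
  {"travel":[0,0,0.4],"turn":[0,0,0],"jaw":0.55},
  {"travel":[0,0,0.4],"turn":[0,0,0],"jaw":0.55},
])

```text
time_s: 4.75
tcp_pos: [531.0, -285.7, -8.4]
tool_rot: [-3.124, 0.333, 0.001]
force: [0.1, -0.5, -0.5]
gripper_width: 42.6
finger_force: 0.0
```

Request:
jog_arm([
  {"travel":[0,0,0.1],"turn":[0,0,0],"jaw":0.55},
  {"travel":[0,0,0.2],"turn":[0,0,0],"jaw":0.55},
  {"travel":[0,0,0.2],"turn":[0,0,0],"jaw":0.55},
])

```text
time_s: 5.05
tcp_pos: [531.1, -285.8, -10.2]
tool_rot: [-3.124, 0.333, 0.0]
force: [0.2, 0.3, 0.6]
gripper_width: 42.3
finger_force: 0.0
```

Request:
jog_arm([
  {"travel":[0,0,0],"turn":[0,0,0],"jaw":0.65},
  {"travel":[0,0,0],"turn":[0,0,0],"jaw":0.7},
  {"travel":[0,0,0],"turn":[0,0,0],"jaw":0.75},
  {"travel":[0,0,0],"turn":[0,0,0],"jaw":0.75},
  {"travel":[0,0,0],"turn":[0,0,0],"jaw":0.75},
], grip_force=7)

```text
time_s: 5.55
tcp_pos: [531.2, -285.8, -10.0]
tool_rot: [3.124, -0.333, 0.0]
force: [-0.2, -0.1, -0.2]
gripper_width: 28.2
finger_force: 7.0
```

Gripped at 7 N. Lifting, then carrying to short of the arbor for a look.

Request:
jog_arm([
  {"travel":[0,0,-1],"turn":[0,0,0],"jaw":0.75},
  {"travel":[0,0,-3],"turn":[0,0,0],"jaw":0.75},
  {"travel":[0,0,-6],"turn":[0,0,0],"jaw":0.75},
  {"travel":[0,0,-9],"turn":[0,0,0],"jaw":0.75},
  {"travel":[0,0,-12],"turn":[0,0,0],"jaw":0.75},
  {"travel":[0,0,-12],"turn":[0,0,0],"jaw":0.75},
])

```text
time_s: 6.15
tcp_pos: [532.8, -286.8, 115.1]
tool_rot: [3.121, -0.332, 0.01]
force: [0.1, -1.2, 0.3]
gripper_width: 23.5
finger_force: 0.0
```

Request:
jog_arm([
  {"travel":[-1.5,-3,0],"turn":[0,0,0],"jaw":0.75},
  {"travel":[-3.5,-6.5,0],"turn":[0,0,0],"jaw":0.75},
  {"travel":[-6,-11,0],"turn":[0,0,0],"jaw":0.75},
  {"travel":[-8.5,-15.5,0],"turn":[0,0,0],"jaw":0.75},
  {"travel":[-11,-20,0],"turn":[0,0,0],"jaw":0.75},
  {"travel":[-13,-24,0],"turn":[0,0,0],"jaw":0.75},
  {"travel":[-13,-24,0],"turn":[0,0,0],"jaw":0.75},
  {"travel":[-13,-24,0],"turn":[0,0,0],"jaw":0.75},
])

```text
time_s: 6.95
tcp_pos: [454.6, -23.2, 110.2]
tool_rot: [3.124, -0.329, 0.001]
force: [0.0, -1.0, 0.4]
gripper_width: 23.4
finger_force: 0.0
```

Run:
```python
from wr import *
st=ctrl.state(); print(st["tcp_pos"].round(1),st["tool_rot"].round(3),st["gripper_width"],st["finger_force"])
im=ctrl.read_camera("wrist"); np.save("w5.npy",im); save("w5",im[60:320,110:420],2.5)
```

```text
[454.6 -23.2 110.2] [ 3.124e+00 -3.290e-01  1.000e-03] 23.406262398153796 0.0
```

View pics/w5.png

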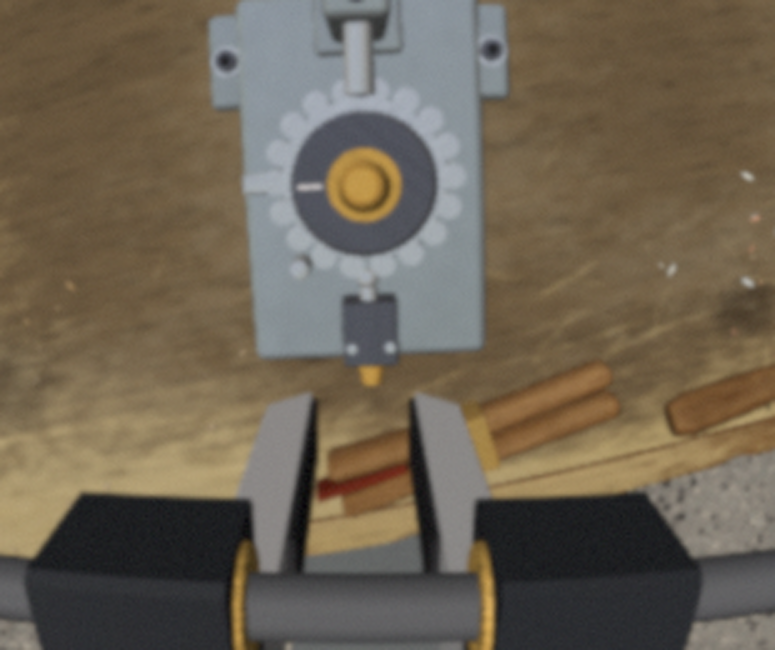

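The ring has slipped out: the fingers are empty, so I only had its top edge. The view also shows the fixture: arbor at crop (363,184), wheel mark and stop dog pointing left, peg at (300,268), about 40° anticlockwise to the stop. So it starts in notch 2. I'll go back for the ring.

Request:
jog_arm([
  {"travel":[13,24,0],"turn":[0,0,0],"jaw":0.5},
  {"travel":[13,24,0],"turn":[0,0,0],"jaw":0.5},
  {"travel":[13,24,0],"turn":[0,0,0],"jaw":0.5},
  {"travel":[13,24,0],"turn":[0,0,0],"jaw":0.5},
  {"travel":[13,24,0],"turn":[0,0,0],"jaw":0.5},
  {"travel":[13,24,0],"turn":[0,0,0],"jaw":0.5},
  {"travel":[13,24,5],"turn":[0,0,0],"jaw":0.5},
  {"travel":[13,24,8],"turn":[0,0,0],"jaw":0.5},
])

```text
time_s: 7.8
tcp_pos: [529.6, -287.9, 26.7]
tool_rot: [-3.122, 0.338, 0.003]
force: [-0.2, 0.1, -0.8]
gripper_width: 47.0
finger_force: 0.0
```

Request:
jog_arm([
  {"travel":[0,0,0],"turn":[0,0,0],"jaw":0.5},
  {"travel":[0,0,0],"turn":[0,0,0],"jaw":0.5},
])

```text
time_s: 8.0
tcp_pos: [531.1, -287.0, 30.5]
tool_rot: [3.124, -0.335, -0.0]
force: [0.6, 0.7, -0.3]
gripper_width: 46.9
finger_force: 0.0
```

```bash
cat > loc.py <<'E'
from wr import *
import sys
def loc(n):
    st=ctrl.state(); im=ctrl.read_camera("wrist"); np.save(n+".npy",im); print(st["tcp_pos"].round(1),st["tool_rot"].round(3))
    m=cv2.inRange(cv2.cvtColor(im,cv2.COLOR_RGB2HSV),(60,30,10),(110,255,140)); m[250:]=0
    cs,_=cv2.findContours(m,cv2.RETR_EXTERNAL,cv2.CHAIN_APPROX_NONE)
    for c in cs:
        if cv2.contourArea(c)>300:
            P=np.array([onz("wrist",u,v,12,st)[:2] for u,v in c.reshape(-1,2)],np.float32); (x,y),r=cv2.minEnclosingCircle(P)
            print(cv2.boundingRect(c),(round(x,1),round(y,1)),round(r,1),"tool cm",tool(np.array([x,y,12])-st["tcp_pos"],st).round(2))
if __name__=="__main__": loc(sys.argv[1])
E
python3 loc.py w6
```

```text
[ 531.1 -287.    30.5] [ 3.124 -0.335 -0.   ]
(238, 194, 36, 37) (529.4, -288.2) 15.0 tool cm [-0.14  0.16  1.85]
```

Request:
jog_arm([
  {"travel":[-0.05,0.1,1.5],"turn":[0,0,0],"jaw":0.5},
  {"travel":[-0.05,0.1,3],"turn":[0,0,0],"jaw":0.5},
  {"travel":[-0.05,0.1,4],"turn":[0,0,0],"jaw":0.5},
  {"travel":[-0.05,0.1,4],"turn":[0,0,0],"jaw":0.5},
  {"travel":[-0.05,0.1,4.2],"turn":[0,0,0],"jaw":0.5},
  {"travel":[-0.05,0.1,4.4],"turn":[0,0,0],"jaw":0.5},
])

```text
time_s: 8.65
tcp_pos: [530.8, -286.8, -13.7]
tool_rot: [3.124, -0.332, 0.001]
force: [0.2, -0.1, -0.2]
gripper_width: 47.1
finger_force: 0.0
```

Request:
jog_arm([
  {"travel":[0,0,0.1],"turn":[0,0,0],"jaw":0.5},
  {"travel":[0,0,0.1],"turn":[0,0,0],"jaw":0.5},
])

```text
time_s: 8.85
tcp_pos: [530.6, -286.7, -15.0]
tool_rot: [3.124, -0.333, 0.0]
force: [0.2, -0.0, 0.3]
gripper_width: 47.3
finger_force: 0.0
```

Request:
jog_arm([
  {"travel":[0,0.1,0.1],"turn":[0,0,0],"jaw":0.5},
  {"travel":[0,0.1,0.2],"turn":[0,0,0],"jaw":0.5},
  {"travel":[0,0.1,0.2],"turn":[0,0,0],"jaw":0.5},
])

```text
time_s: 9.15
tcp_pos: [530.2, -287.7, -17.1]
tool_rot: [-3.124, 0.333, 0.0]
force: [-0.1, 0.4, -0.2]
gripper_width: 47.2
finger_force: 0.0
```

Request:
jog_arm([
  {"travel":[0,0,0.1],"turn":[0,0,0],"jaw":0.5},
  {"travel":[0,0,0.1],"turn":[0,0,0],"jaw":0.5},
])

```text
time_s: 9.35
tcp_pos: [530.2, -287.6, -18.2]
tool_rot: [-3.124, 0.333, 0.0]
force: [-0.3, 0.3, 0.2]
gripper_width: 46.9
finger_force: 0.0
```

Request:
jog_arm([
  {"travel":[0,0,0],"turn":[0,0,0],"jaw":0.62},
  {"travel":[0,0,0],"turn":[0,0,0],"jaw":0.68},
  {"travel":[0,0,0],"turn":[0,0,0],"jaw":0.72},
  {"travel":[0,0,0],"turn":[0,0,0],"jaw":0.75},
  {"travel":[0,0,0],"turn":[0,0,0],"jaw":0.75},
  {"travel":[0,0,0],"turn":[0,0,0],"jaw":0.75},
], grip_force=8)

```text
time_s: 9.95
tcp_pos: [530.3, -287.6, -18.0]
tool_rot: [-3.124, 0.333, 0.0]
force: [-1.2, -0.4, -0.1]
gripper_width: 28.9
finger_force: 8.0
```

Request:
jog_arm([
  {"travel":[0,0,-0.5],"turn":[0,0,0],"jaw":0.75},
  {"travel":[0,0,-1.5],"turn":[0,0,0],"jaw":0.75},
  {"travel":[0,0,-3],"turn":[0,0,0],"jaw":0.75},
  {"travel":[0,0,-3],"turn":[0,0,0],"jaw":0.75},
])

```text
time_s: 10.35
tcp_pos: [531.5, -288.4, 14.9]
tool_rot: [3.122, -0.332, 0.006]
force: [-0.1, -0.6, -0.3]
gripper_width: 28.8
finger_force: 8.0
```

Request:
jog_arm([
  {"travel":[0,0,-2],"turn":[0,0,0],"jaw":0.75},
  {"travel":[0,0,-5],"turn":[0,0,0],"jaw":0.75},
  {"travel":[0,0,-8],"turn":[0,0,0],"jaw":0.75},
  {"travel":[0,0,-9],"turn":[0,0,0],"jaw":0.75},
  {"travel":[0,0,-9],"turn":[0,0,0],"jaw":0.75},
])

```text
time_s: 10.85
tcp_pos: [530.8, -288.0, 103.1]
tool_rot: [3.123, -0.333, 0.004]
force: [0.0, -0.5, -1.2]
gripper_width: 29.0
finger_force: 8.0
```

Request:
jog_arm([
  {"travel":[-1.5,-3,0],"turn":[0,0,0],"jaw":0.75},
  {"travel":[-3.5,-6.5,0],"turn":[0,0,0],"jaw":0.75},
  {"travel":[-6,-11,0],"turn":[0,0,0],"jaw":0.75},
  {"travel":[-8.5,-15.5,0],"turn":[0,0,0],"jaw":0.75},
  {"travel":[-11,-20,0],"turn":[0,0,0],"jaw":0.75},
  {"travel":[-12,-23,0],"turn":[0,0,0],"jaw":0.75},
  {"travel":[-13,-24,0],"turn":[0,0,0],"jaw":0.75},
  {"travel":[-13,-24,0],"turn":[0,0,0],"jaw":0.75},
])

```text
time_s: 11.65
tcp_pos: [452.7, -24.6, 100.9]
tool_rot: [-3.124, 0.329, 0.003]
force: [1.0, -0.6, -0.8]
gripper_width: 28.8
finger_force: 8.0
```

Request:
jog_arm([
  {"travel":[0,0,0],"turn":[0,0,0],"jaw":0.75},
  {"travel":[0,0,0],"turn":[0,0,0],"jaw":0.75},
])

```text
time_s: 11.85
tcp_pos: [453.9, -26.7, 101.6]
tool_rot: [3.124, -0.335, -0.001]
force: [0.6, -0.6, 0.5]
gripper_width: 29.1
finger_force: 8.0
```

Run:
```python
from wr import *
st=ctrl.state(); im=ctrl.read_camera("wrist"); np.save("w7.npy",im); T=st["tcp_pos"];print(T.round(1),st["tool_rot"].round(3),st["finger_force"],st["gripper_width"])
hsv=cv2.cvtColor(im,cv2.COLOR_RGB2HSV)
def blobs(name,m,zs,amin):
    cs,_=cv2.findContours(m,cv2.RETR_EXTERNAL,cv2.CHAIN_APPROX_NONE)
    for c in cs:
        if cv2.contourArea(c)>amin:
            o=[name,cv2.contourArea(c),cv2.boundingRect(c)]
            for z in zs:
                P=np.array([onz("wrist",u,v,z,st)[:2] for u,v in c.reshape(-1,2)],np.float32);(x,y),r=cv2.minEnclosingCircle(P)
                o+=[z,(round(x,1),round(y,1),round(r,1)),tool(np.array([x,y,z])-T,st).round(2)]
            print(*o)
m=cv2.inRange(hsv,(60,30,10),(110,255,140)); k=np.zeros_like(m);k[170:260,200:310]=255
blobs("ring",m&k,[T[2]+30,T[2]+24],60)
m=cv2.inRange(hsv,(12,140,90),(28,255,255)); m[200:]=0
blobs("brass",m,[62,70],100)
g=cv2.inRange(hsv,(90,5,40),(140,90,100));g[200:]=0; blobs("wheel",g,[58],1000)
# white mark
w=cv2.inRange(hsv,(0,0,170),(180,60,255));w[:70]=0;w[200:]=0;blobs("white",w,[58],8)
save("w7",im[60:320,110:420],2.5)
```

```text
[453.9 -26.7 101.6] [ 3.124e+00 -3.350e-01 -1.000e-03] 7.999935820698738 29.0631610801803
ring 1584.5 (228, 213, 52, 45) 131.55738287677343 (452.9, -26.7, 16.6) [-0.11  0.02 -3.  ] 125.55738287677343 (450.3, -26.1, 17.2) [-0.37  0.02 -2.4 ]
brass 499.5 (434, 125, 25, 27) 62 (476.1, -216.4, 15.4) [ 6.19 18.07  3.96] 70 (477.8, -210.7, 14.9) [ 6.23 17.47  3.16]
brass 619.0 (236, 120, 30, 29) 62 (510.6, -36.9, 11.8) [ 5.76 -0.21  3.95] 70 (511.2, -37.1, 11.4) [ 5.81 -0.2   3.15]
brass 486.0 (424, 9, 26, 26) 62 (586.5, -228.8, 15.7) [17.24 16.94  3.95] 70 (584.5, -222.7, 15.2) [16.91 16.38  3.15]
wheel 1567.0 (222, 105, 59, 59) 58 (510.4, -37.2, 24.1) [ 5.74 -0.17  4.35]
white 14.0 (222, 167, 5, 5) 58 (486.7, -8.5, 2.2) [ 2.82 -2.48  4.35]
white 61.5 (242, 165, 12, 9) 58 (482.0, -28.0, 5.5) [ 2.78 -0.47  4.35]
white 42.0 (255, 164, 9, 8) 58 (481.9, -37.9, 3.6) [2.98 0.5  4.35]
white 43.5 (230, 160, 10, 9) 58 (489.0, -18.3, 4.0) [ 3.25 -1.57  4.35]
white 50.5 (266, 158, 10, 9) 58 (483.9, -48.2, 3.9) [3.38 1.46 4.35]
white 51.5 (220, 152, 10, 9) 58 (497.1, -11.7, 4.0) [ 3.9  -2.39  4.35]
white 1133.0 (203, 91, 90, 68) 58 (513.2, -34.8, 37.0) [ 5.97 -0.47  4.35]
white 111.5 (244, 70, 6, 26) 58 (553.0, -42.2, 10.5) [10.01 -0.58  4.35]
```

Run:
```python
from wr import *
st=ctrl.state(); im=np.load("w7.npy"); T=st["tcp_pos"]
hsv=cv2.cvtColor(im,cv2.COLOR_RGB2HSV)
m=cv2.inRange(hsv,(70,50,30),(95,255,140))
for r in range(206,264,2): print(r,"".join("#" if x else "." for x in m[r,222:288]))
cs,h=cv2.findContours(m,cv2.RETR_CCOMP,cv2.CHAIN_APPROX_NONE)
for c,hh in zip(cs,h[0]):
    x,y,w,hg=cv2.boundingRect(c)
    if cv2.contourArea(c)>200 and 210<x+w/2<300 and 200<y+hg/2<270: print(hh[3]>=0,(x,y,w,hg),cv2.fitEllipse(c))
```

```text
206 ..................................................................
208 ..................................................................
210 ..................................................................
212 ..................................................................
214 ..........................###############.........................
216 ......................######################......................
218 ...................############################...................
220 .................################################.................
222 ...............####################################...............
224 ..............############...............###########..............
226 ..............########......................##########............
228 ...........##########.........................#########...........
230 ..........#########.............................########..........
232 ..........########...............................########.........
234 ..........########...............................########.........
236 .........#########.............
[... 511 characters left out ...]
#####................
252 ...................#############################..................
254 ......................#######################.....................
256 .........................###############..........................
258 ..................................................................
260 ..................................................................
262 ..................................................................
False (231, 214, 48, 44) ((254.7912139892578, 235.2214813232422), (42.73418426513672, 45.997047424316406), 92.2215347290039)
True (239, 222, 33, 26) ((254.82974243164062, 234.62979125976562), (25.031471252441406, 31.966655731201172), 89.87281036376953)
```

Run:
```python
from wr import *
st=ctrl.state(); T=st["tcp_pos"]
for v in (235.5,237): 
    for dz in(28,30,33): X=onz("wrist",254.7,v,T[2]+dz,st); print(v,dz,X.round(1),tool(X-T,st).round(2), np.linalg.norm(onz("wrist",231,237,T[2]+dz,st)-onz("wrist",278.5,237,T[2]+dz,st)).round(1))
# back rim / front-bottom rim / fixture yaw
print("back",tool(onz("wrist",254.7,257,T[2]+30,st)-T,st).round(2),"frontbottom",tool(onz("wrist",254.7,213.5,T[2]+18,st)-T,st).round(2))
im=np.load("w7.npy");hsv=cv2.cvtColor(im,cv2.COLOR_RGB2HSV)
w=cv2.inRange(hsv,(0,0,165),(180,60,255))
for r in range(128,150): print(r,hsv[r,222:246,2].tolist()) if r%2==0 else 0
A=np.array([onz("wrist",u,v,68,st)for u,v in[(247,70),(247,95)]]);print(A.round(1))
```

```text
235.5 28 [452.8 -27.8 129.6] [-0.08  0.13 -2.8 ] 30.2
235.5 30 [453.7 -28.  131.6] [ 0.01  0.13 -3.  ] 29.9
235.5 33 [455.  -28.3 134.6] [ 0.14  0.13 -3.3 ] 29.3
237 28 [451.8 -27.6 129.6] [-0.19  0.13 -2.8 ] 30.2
237 30 [452.7 -27.8 131.6] [-0.1   0.13 -3.  ] 29.9
237 33 [454.  -28.1 134.6] [ 0.04  0.13 -3.3 ] 29.3
back [-1.52  0.13 -3.  ] frontbottom [ 1.05  0.13 -1.8 ]
128 [106, 94, 93, 93, 92, 93, 92, 89, 91, 92, 91, 92, 89, 92, 121, 158, 178, 185, 185, 182, 176, 173, 173, 176]
130 [100, 94, 95, 92, 91, 92, 92, 92, 90, 91, 91, 90, 91, 111, 145, 169, 182, 181, 180, 174, 172, 175, 182, 189]
132 [104, 95, 94, 93, 94, 93, 95, 93, 94, 94, 95, 93, 99, 130, 164, 181, 180, 177, 170, 169, 174, 184, 192, 194]
134 [108, 116, 127, 136, 140, 143, 143, 144, 144, 148, 144, 129, 117, 143, 177, 186, 185, 174, 165, 163, 178, 191, 195, 195]
136 [115, 137, 160, 168, 166, 164, 163, 160, 156, 148, 142, 127, 115, 134, 167, 182, 183, 173, 157, 159, 174, 191, 193, 193]
138 [101, 100, 100, 101, 100, 99, 99, 98, 99, 98, 95, 96, 90, 116, 153, 175, 182, 173, 158, 150, 160, 179, 191, 194]
140 [105, 95, 96, 95, 96, 94, 93, 94, 95, 95, 94, 92, 94, 100, 133, 165, 183, 184, 172, 152, 140, 147, 166, 179]
142 [122, 97, 92, 94, 93, 93, 95, 95, 97, 93, 95, 96, 95, 93, 103, 135, 164, 180, 182, 173, 155, 136, 132, 140]
144 [145, 113, 95, 91, 92, 93, 93, 94, 93, 94, 95, 96, 94, 94, 93, 97, 122, 152, 175, 183, 181, 170, 155, 139]
146 [161, 131, 108, 94, 92, 91, 93, 94, 93, 96, 95, 92, 92, 93, 92, 94, 94, 99, 122, 147, 167, 179, 182, 181]
148 [172, 156, 133, 107, 92, 91, 93, 92, 92, 92, 91, 92, 95, 93, 94, 95, 92, 93, 94, 94, 106, 125, 140, 159]
[[561.4 -45.2  68. ]
 [541.9 -41.   68. ]]
```

Request:
jog_arm([
  {"travel":[2,-0.15,0],"turn":[0,0,0],"jaw":0.75},
  {"travel":[4.5,-0.3,0],"turn":[0,0,0],"jaw":0.75},
  {"travel":[5.8,-0.35,0],"turn":[0,0,0],"jaw":0.75},
  {"travel":[5.8,-0.35,1],"turn":[0,0,0],"jaw":0.75},
  {"travel":[5.8,-0.35,2.5],"turn":[0,0,0],"jaw":0.75},
  {"travel":[5.8,-0.35,3],"turn":[0,0,0],"jaw":0.75},
  {"travel":[5.8,-0.35,3],"turn":[0,0,0],"jaw":0.75},
  {"travel":[5.8,-0.35,3],"turn":[0,0,0],"jaw":0.75},
])

```text
time_s: 12.7
tcp_pos: [511.1, -34.6, 72.2]
tool_rot: [-3.124, 0.333, -0.0]
force: [-0.9, 0.6, -0.1]
gripper_width: 28.8
finger_force: 8.0
```

Run:
```python
from wr import *
st=ctrl.state(); im=ctrl.read_camera("wrist"); np.save("w8.npy",im); save("w8",im[150:300,160:350],3.5); T=st["tcp_pos"];print(T.round(1),st["tool_rot"].round(3),st["finger_force"],st["gripper_width"])
```

```text
[511.1 -34.6  72.2] [-3.124  0.333 -0.   ] 7.999941192101687 28.84393162010848
```

View pics/w8.png

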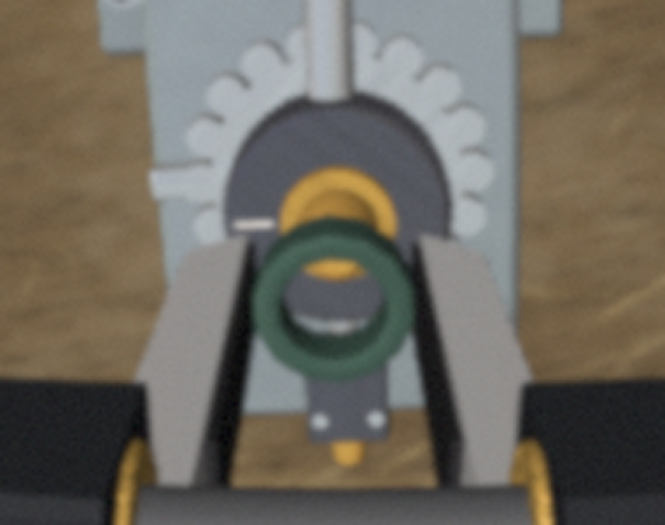

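The view shows the ring held squarely between the fingers, centre at crop (333,297). The brass shoulder shows below it at (338,222), with the arbor not yet in the hole. I'll compute the sideways offset.

Run:
```python
from wr import *
st=ctrl.state(); im=np.load("w8.npy"); T=st["tcp_pos"]
hsv=cv2.cvtColor(im,cv2.COLOR_RGB2HSV)
f=lambda u,v,z: tool(onz("wrist",u,v,z,st)-T,st).round(2)
m=cv2.inRange(hsv,(12,140,90),(28,255,255))
for r in range(196,232,2):
    c=np.flatnonzero(m[r,200:310])+200
    if len(c): print("brass",r,c.min(),c.max(),f(c.min(),r,62),f(c.max(),r,62))
g=cv2.inRange(hsv,(70,50,30),(95,255,140))
for r in range(210,264,3):
    c=np.flatnonzero(g[r,215:300])+215
    if len(c): print("ring",r,c.min(),c.max(),f(c.min(),r,T[2]+30),f(c.max(),r,T[2]+30))
w=cv2.inRange(hsv,(95,5,60),(140,90,105))
for r in range(178,216,6):
    c=np.flatnonzero(w[r,215:300])+215
    if len(c): print("wheel",r,c.min(),c.max(),f(c.min(),r,58),f(c.max(),r,58))
```

```text
brass 198 255 257 [1.26 0.15 1.05] [1.26 0.3  1.05]
brass 200 249 263 [ 1.11 -0.29  1.05] [1.11 0.75 1.05]
brass 202 246 266 [ 0.95 -0.52  1.05] [0.95 0.97 1.05]
brass 204 244 268 [ 0.8  -0.67  1.05] [0.8  1.12 1.05]
brass 206 243 269 [ 0.64 -0.74  1.05] [0.64 1.2  1.05]
brass 208 242 270 [ 0.48 -0.82  1.05] [0.48 1.28 1.05]
brass 210 241 271 [ 0.32 -0.9   1.05] [0.32 1.36 1.05]
brass 212 241 271 [ 0.16 -0.9   1.05] [0.16 1.36 1.05]
brass 214 241 271 [ 0.   -0.9   1.05] [0.   1.36 1.05]
brass 216 269 271 [-0.16  1.21  1.05] [-0.16  1.37  1.05]
brass 226 249 261 [-0.97 -0.3   1.05] [-0.97  0.61  1.05]
brass 228 252 260 [-1.14 -0.07  1.05] [-1.14  0.54  1.05]
ring 213 254 254 [ 1.5   0.09 -3.  ] [ 1.5   0.09 -3.  ]
ring 216 245 265 [ 1.31 -0.46 -3.  ] [ 1.31  0.76 -3.  ]
ring 219 239 269 [ 1.11 -0.83 -3.  ] [ 1.11  1.01 -3.  ]
ring 222 237 272 [ 0.91 -0.96 -3.  ] [ 0.91  1.2  -3.  ]
ring 225 236 274 [ 0.71 -1.03 -3.  ] [ 0.71  1.33 -3.  ]
ring 228 233 277 [ 0.51 -1.22 -3.  ] [ 0.51  1.52 -3.  ]
ring 231 232 277 [ 0.31 -1.28 -3.  ] [ 0.31  1.52 -3.  ]
ring 234 232 277 [ 0.1  -1.29 -3.  
[... 162 characters left out ...]
 -3.  ] [-0.52  1.48 -3.  ]
ring 246 236 274 [-0.73 -1.06 -3.  ] [-0.73  1.36 -3.  ]
ring 249 238 273 [-0.94 -0.93 -3.  ] [-0.94  1.3  -3.  ]
ring 252 240 269 [-1.16 -0.81 -3.  ] [-1.16  1.05 -3.  ]
ring 255 245 266 [-1.37 -0.49 -3.  ] [-1.37  0.86 -3.  ]
ring 258 255 257 [-1.59  0.15 -3.  ] [-1.59  0.28 -3.  ]
wheel 178 244 268 [ 2.69 -0.66  1.45] [2.69 1.12 1.45]
wheel 184 235 277 [ 2.24 -1.34  1.45] [2.24 1.8  1.45]
wheel 190 230 282 [ 1.77 -1.73  1.45] [1.77 2.19 1.45]
wheel 196 227 285 [ 1.3  -1.96  1.45] [1.3  2.43 1.45]
wheel 202 226 287 [ 0.83 -2.05  1.45] [0.83 2.59 1.45]
wheel 208 225 288 [ 0.34 -2.14  1.45] [0.35 2.68 1.45]
wheel 214 275 287 [-0.14  1.69  1.45] [-0.14  2.62  1.45]
```

Request:
jog_arm([
  {"travel":[0.1,0.1,0.5],"turn":[0,0,0],"jaw":0.75},
  {"travel":[0.1,0.1,1.0],"turn":[0,0,0],"jaw":0.75},
  {"travel":[0.1,0.1,1.3],"turn":[0,0,0],"jaw":0.75},
  {"travel":[0.1,0.1,1.6],"turn":[0,0,0],"jaw":0.75},
  {"travel":[0.1,0.1,1.7],"turn":[0,0,0],"jaw":0.75},
  {"travel":[0.1,0.1,1.7],"turn":[0,0,0],"jaw":0.75},
])

```text
time_s: 13.35
tcp_pos: [511.9, -35.6, 54.8]
tool_rot: [-3.124, 0.333, 0.0]
force: [-0.2, 0.3, 0.5]
gripper_width: 28.6
finger_force: 8.0
```

```bash
cat > chk.py <<'E'
from wr import *
st=ctrl.state(); im=ctrl.read_camera("wrist"); T=st["tcp_pos"];print(T.round(1),st["force"].round(1),st["wrist_torque"].round(3),st["finger_force"],st["gripper_width"])
hsv=cv2.cvtColor(im,cv2.COLOR_RGB2HSV);b=cv2.inRange(hsv,(12,140,90),(28,255,255));g=cv2.inRange(hsv,(70,50,30),(95,255,140))
for r in range(200,264,2): print(r,"".join("B" if x else "#" if y else "." for x,y in zip(b[r,222:290],g[r,222:290])))
E
python3 chk.py
```

```text
[511.9 -35.6  54.8] [-0.2  0.3  0.5] [ 0.056  0.052 -0.026] 7.999955797567964 28.604646311025604
200 ....................................................................
202 ....................................................................
204 ....................................................................
206 ....................................................................
208 ..........................BBBBBBBBBBBBBBB...........................
210 ......................BBBBBBBBBBBBBBBBBBBBBB........................
212 .....................BBBBBB..............BBBBB......................
214 ...................BBB......###########......BBB....................
216 .......................####################....B....................
218 ....................###########################.....................
220 ................##################################..................
222 ...............#################.##################.................
224 ...............##########................###########................
226 .............#########....BBBBBBBBBBBBBB....######
[... 632 characters left out ...]
#...............##############.............
246 ..............################..####.################...............
248 ...............#####################################................
250 ................###################################.................
252 ..................##############################....................
254 .....................##########################.....................
256 .........................###################........................
258 .............................#......................................
260 ....................................................................
262 ....................................................................
```

The arbor is centred in the hole with no contact force. Lowering on.

Request:
jog_arm([
  {"travel":[0,0,0.2],"turn":[0,0,0],"jaw":0.75},
  {"travel":[0,0,0.4],"turn":[0,0,0],"jaw":0.75},
  {"travel":[0,0,0.5],"turn":[0,0,0],"jaw":0.75},
])

```text
time_s: 13.7
tcp_pos: [511.8, -35.6, 49.7]
tool_rot: [-3.124, 0.333, 0.0]
force: [0.0, -0.0, -0.5]
gripper_width: 28.9
finger_force: 8.0
```

Request:
jog_arm([
  {"travel":[0,0,0.1],"turn":[0,0,0],"jaw":0.75},
  {"travel":[0,0,0.2],"turn":[0,0,0],"jaw":0.75},
  {"travel":[0,0,0.3],"turn":[0,0,0],"jaw":0.75},
])

```text
time_s: 14.0
tcp_pos: [512.0, -35.7, 46.9]
tool_rot: [3.124, -0.333, 0.0]
force: [-0.4, 0.1, -0.6]
gripper_width: 29.1
finger_force: 8.0
```

Request:
jog_arm([
  {"travel":[0,0,0.1],"turn":[0,0,0],"jaw":0.75},
  {"travel":[0,0,0.2],"turn":[0,0,0],"jaw":0.75},
  {"travel":[0,0,0.2],"turn":[0,0,0],"jaw":0.75},
])

```text
time_s: 14.3
tcp_pos: [511.8, -35.6, 44.8]
tool_rot: [-3.124, 0.333, 0.0]
force: [-0.7, 0.5, -0.3]
gripper_width: 28.9
finger_force: 8.0
```

```bash
python3 chk.py
```

```text
[511.8 -35.6  44.8] [-0.7  0.5 -0.3] [-0.03   0.02   0.009] 7.999921522568911 28.9043406022196
200 ....................................................................
202 ....................................................................
204 ....................................................................
206 ....................................................................
208 ....................................................................
210 ....................................................................
212 ....................................................................
214 ...........................##############...........................
216 .....................#######################........................
218 ..................##############################....................
220 ................##################################..................
222 ...............####################################.................
224 ..............###########................###########................
226 .............#########....BBBBBBBBBBBBBB....########
[... 630 characters left out ...]
BBBBBBBBBBBBBBBB...###########.............
246 .............###########...BBBBBBBBBBBB...###########...............
248 ..............#############............##############...............
250 ................####################################................
252 .................################################...................
254 ....................###########################.....................
256 ........................####################........................
258 ....................................................................
260 ....................................................................
262 ....................................................................
```

Request:
jog_arm([
  {"travel":[0,0,0.05],"turn":[0,0,0],"jaw":0.75},
  {"travel":[0,0,0.1],"turn":[0,0,0],"jaw":0.75},
  {"travel":[0,0,0.1],"turn":[0,0,0],"jaw":0.75},
])

```text
time_s: 14.65
tcp_pos: [512.0, -35.6, 43.9]
tool_rot: [3.124, -0.333, 0.0]
force: [0.1, 0.3, -0.4]
gripper_width: 28.7
finger_force: 8.0
```

Request:
jog_arm([
  {"travel":[0,0,0.05],"turn":[0,0,0],"jaw":0.75},
  {"travel":[0,0,0.1],"turn":[0,0,0],"jaw":0.75},
  {"travel":[0,0,0.1],"turn":[0,0,0],"jaw":0.75},
])

```text
time_s: 14.95
tcp_pos: [512.2, -35.7, 43.6]
tool_rot: [3.124, -0.333, 0.001]
force: [-3.1, 1.1, 7.9]
gripper_width: 29.3
finger_force: 8.0
```

Seated (about 8 N felt). I'll ease up half a millimetre, hold, then let go.

Request:
jog_arm([
  {"travel":[0,0,-0.06],"turn":[0,0,0],"jaw":0.75},
  {"travel":[0,0,-0.06],"turn":[0,0,0],"jaw":0.75},
  {"travel":[0,0,-0.06],"turn":[0,0,0],"jaw":0.75},
])

```text
time_s: 15.25
tcp_pos: [512.1, -35.7, 43.7]
tool_rot: [3.124, -0.333, 0.001]
force: [-0.9, -0.1, 3.4]
gripper_width: 28.8
finger_force: 8.0
```

Request:
jog_arm([
  {"travel":[0,0,0],"turn":[0,0,0],"jaw":0.65},
  {"travel":[0,0,0],"turn":[0,0,0],"jaw":0.55},
  {"travel":[0,0,0],"turn":[0,0,0],"jaw":0.4},
  {"travel":[0,0,0],"turn":[0,0,0],"jaw":0.25},
  {"travel":[0,0,0],"turn":[0,0,0],"jaw":0.25},
])

```text
time_s: 15.75
tcp_pos: [511.9, -35.6, 43.5]
tool_rot: [-3.124, 0.333, 0.0]
force: [-0.7, 0.5, -1.0]
gripper_width: 61.4
finger_force: 0.0
```

```bash
python3 chk.py
```

```text
[511.9 -35.6  43.5] [-0.7  0.5 -1. ] [ 0.032 -0.034 -0.033] 0.0 61.40910641477064
200 ....................................................................
202 ....................................................................
204 ....................................................................
206 ....................................................................
208 ....................................................................
210 ....................................................................
212 ....................................................................
214 ...........................##############...........................
216 .....................########################.......................
218 ...................#############################....................
220 ................##################################..................
222 ...............####################################.................
224 ..............###########...............############................
226 .............#########.....BBBBBBBBBBBB....##########............
[... 617 characters left out ...]
BBBBBBBBBBBBBBBBB...#########..............
246 .............##########...BBBBBBBBBBBBBBB..###########..............
248 ..............###########.....BBBBBB.....###########................
250 ...............##############.........##############................
252 .................################################...................
254 ....................###########################.....................
256 .......................#####################........................
258 ............................#######.#...............................
260 ....................................................................
262 ....................................................................
```

The ring is seated, centred and free. Next I open, pre-turn 10° clockwise and go down to the wheel.

Request:
jog_arm([
  {"travel":[0,0,0],"turn":[0,0,0.1],"jaw":0.15},
  {"travel":[0,0,0],"turn":[0,0,0.17],"jaw":0.15},
  {"travel":[0,0,0.5],"turn":[0,0,0.17],"jaw":0.15},
  {"travel":[0,0,1.2],"turn":[0,0,0.17],"jaw":0.15},
  {"travel":[0,0,2],"turn":[0,0,0.17],"jaw":0.15},
  {"travel":[0,0,2.6],"turn":[0,0,0.17],"jaw":0.15},
  {"travel":[0,0,2.7],"turn":[0,0,0.17],"jaw":0.15},
  {"travel":[0,0,2.7],"turn":[0,0,0.17],"jaw":0.15},
])

```text
time_s: 16.6
tcp_pos: [511.8, -35.6, 16.3]
tool_rot: [3.084, -0.596, -0.001]
force: [0.3, 0.9, -0.1]
gripper_width: 79.7
finger_force: 0.0
```

Request:
jog_arm([
  {"travel":[0,0,0],"turn":[0,0,0],"jaw":0.3},
  {"travel":[0,0,0],"turn":[0,0,0],"jaw":0.4},
  {"travel":[0,0,0],"turn":[0,0,0],"jaw":0.5},
  {"travel":[0,0,0],"turn":[0,0,0],"jaw":0.56},
  {"travel":[0,0,0],"turn":[0,0,0],"jaw":0.6},
  {"travel":[0,0,0],"turn":[0,0,0],"jaw":0.6},
  {"travel":[0,0,0],"turn":[0,0,0],"jaw":0.6},
], grip_force=20)

```text
time_s: 17.3
tcp_pos: [511.9, -35.9, 16.7]
tool_rot: [3.084, -0.597, 0.0]
force: [-1.7, -4.3, 3.1]
gripper_width: 49.5
finger_force: 20.0
```

```bash
python3 -c "
from h import *
s=ctrl.state()
for k in('joint_positions','tcp_pos','force','wrist_torque','gripper_width','finger_force'):print(k,np.round(s[k],3))"
```

```text
joint_positions [-0.141  0.428  1.778 -0.     0.936  1.812]
tcp_pos [511.903 -35.874  16.652]
force [-1.742 -4.29   3.109]
wrist_torque [-0.643  0.403  0.039]
gripper_width 49.53
finger_force 20.0
```

Request:
jog_arm([
  {"travel":[0,0,0],"turn":[0,0,0],"jaw":0.65},
  {"travel":[0,0,0],"turn":[0,0,-0.09],"jaw":0.65},
  {"travel":[0,0,0],"turn":[0,0,-0.18],"jaw":0.65},
  {"travel":[0,0,0],"turn":[0,0,-0.27],"jaw":0.65},
  {"travel":[0,0,0],"turn":[0,0,-0.36],"jaw":0.65},
  {"travel":[0,0,0],"turn":[0,0,-0.45],"jaw":0.65},
  {"travel":[0,0,0],"turn":[0,0,-0.54],"jaw":0.65},
  {"travel":[0,0,0],"turn":[0,0,-0.62],"jaw":0.65},
], grip_force=40)

```text
time_s: 18.1
tcp_pos: [512.0, -35.3, 16.6]
tool_rot: [-3.118, -0.378, -0.0]
force: [-2.1, 1.4, 3.7]
gripper_width: 48.5
finger_force: 40.0
```

```bash
cat > mk.py <<'E'
from wr import *
st=ctrl.state(); im=ctrl.read_camera("wrist"); np.save("mk.npy",im); T=st["tcp_pos"]
r=Rn.from_rotvec(st["tool_rot"]).as_matrix();print("t",st["time_s"],T.round(1),"yaw x",np.degrees(np.arctan2(r[1,0],r[0,0])).round(1),"F",st["force"].round(1),"M",st["wrist_torque"].round(2),st["gripper_width"].round(1),st["finger_force"].round(1))
hsv=cv2.cvtColor(im,cv2.COLOR_RGB2HSV)
# pale mark on wheel top, ring annulus 15..24 mm about axis at z=58, seen in tool frame
ang=[];A=np.array([511.9,-35.7])
for v in range(150,262):
    for u in range(195,315):
        if hsv[v,u,2]>135 and hsv[v,u,1]<70:
            X=onz("wrist",u,v,58,st)[:2]-A; q=np.hypot(*X)
            if 15.5<q<23: ang.append((u,v,np.degrees(np.arctan2(X[1],X[0]))))
a=np.array(ang); print(len(a)); 
if len(a):
    lab=np.zeros((384,512),np.uint8); lab[a[:,1].astype(int),a[:,0].astype(int)]=255
    n,l,s,c=cv2.connectedComponentsWithStats(lab)
    for i in range(1,n):
        if s[i,4]>=5:
            k=[l[int(v),int(u)]==i for u,v,_ in a]; print(s[i].tolist(),"ang",np.median(a[k,2]).round(1))
E
python3 mk.py
```

```text
Traceback (most recent call last):
  File "mk.py", line 3, in <module>
    r=Rn.from_rotvec(st["tool_rot"]).as_matrix();print("t",st["time_s"],T.round(1),"yaw x",np.degrees(np.arctan2(r[1,0],r[0,0])).round(1),"F",st["force"].round(1),"M",st["wrist_torque"].round(2),st["gripper_width"].round(1),st["finger_force"].round(1))
                                                                                                                                                                                                   ^^^^^^^^^^^^^^^^^^^^^^^^^
AttributeError: 'float' object has no attribute 'round'
```

```bash
sed -i 's/,st\["gripper_width"\].round(1),st\["finger_force"\].round(1)//' mk.py; python3 mk.py
```

```text
t 18.15 [512.  -35.3  16.7] yaw x 14.1 F [-1.5  0.7  2.5] M [0.23 0.32 0.17]Traceback (most recent call last):
  File "mk.py", line 10, in <module>
    X=onz("wrist",u,v,58,st)[:2]-A; q=np.hypot(*X)
      ~~~^^^^^^^^^^^^^^^^^^^
  File "h.py", line 14, in onz
    o,d=ray(name,u,v,st); return o+d*(z-o[2])/d[2]
        ~~~^^^^^^^^^^^^^
  File "h.py", line 5, in ray
    ci=ctrl.camera_info(name); K=np.array(ci["mtx"])
ValueError: time passes only in moves, steps and waits
```

```bash
sed -i 's/^def ray/_C={}\ndef CI(n):\n    if n not in _C: _C[n]=ctrl.camera_info(n)\n    return _C[n]\ndef ray/; s/ci=ctrl.camera_info(name); K/ci=CI(name); K/' h.py; python3 mk.py
```

```text
t 18.2 [512.  -35.3  16.7] yaw x 13.7 F [-2.1  1.6  4.5] M [0.34 0.33 0.1 ]
38
[218, 249, 12, 5, 38] ang 122.0
```

The mark moved with the wheel. Continuing anticlockwise to the stop.

Request:
jog_arm([
  {"travel":[0,0,0],"turn":[0,0,-0.04],"jaw":0.65},
  {"travel":[0,0,0],"turn":[0,0,-0.08],"jaw":0.65},
  {"travel":[0,0,0],"turn":[0,0,-0.1],"jaw":0.65},
  {"travel":[0,0,0],"turn":[0,0,-0.1],"jaw":0.65},
  {"travel":[0,0,0],"turn":[0,0,-0.1],"jaw":0.65},
])

```text
time_s: 18.75
tcp_pos: [512.0, -35.2, 16.7]
tool_rot: [-3.097, -0.524, -0.0]
force: [-1.8, 3.7, 4.4]
gripper_width: 48.6
finger_force: 40.0
```

```bash
python3 mk.py
```

```text
t 18.75 [512.  -35.2  16.7] yaw x 19.2 F [-1.8  3.7  4.4] M [ 0.88  0.41 -0.11]
38
[218, 249, 11, 5, 38] ang 127.2
```

Request:
jog_arm([
  {"travel":[0,0,0],"turn":[0,0,-0.03],"jaw":0.65},
  {"travel":[0,0,0],"turn":[0,0,-0.05],"jaw":0.65},
  {"travel":[0,0,0],"turn":[0,0,-0.05],"jaw":0.65},
])

```text
time_s: 19.1
tcp_pos: [512.6, -34.8, 16.6]
tool_rot: [-3.082, -0.6, -0.003]
force: [2.3, 7.0, 1.7]
gripper_width: 48.8
finger_force: 40.0
```

```bash
python3 mk.py
```

```text
t 19.1 [512.6 -34.8  16.6] yaw x 22.0 F [2.3 7.  1.7] M [ 1.56 -0.55 -1.08]
39
[217, 249, 12, 5, 39] ang 127.5
```

Firm stop at 1.1 Nm, so this is zero. Now clockwise, three clicks (about 60°).

Request:
jog_arm([
  {"travel":[0,0,0],"turn":[0,0,0.08],"jaw":0.65},
  {"travel":[0,0,0],"turn":[0,0,0.16],"jaw":0.65},
  {"travel":[0,0,0],"turn":[0,0,0.24],"jaw":0.65},
  {"travel":[0,0,0],"turn":[0,0,0.32],"jaw":0.65},
  {"travel":[0,0,0],"turn":[0,0,0.4],"jaw":0.65},
  {"travel":[0,0,0],"turn":[0,0,0.48],"jaw":0.65},
  {"travel":[0,0,0],"turn":[0,0,0.56],"jaw":0.65},
  {"travel":[0,0,0],"turn":[0,0,0.64],"jaw":0.65},
])

```text
time_s: 19.95
tcp_pos: [512.7, -35.9, 16.7]
tool_rot: [3.115, -0.404, 0.003]
force: [3.4, -2.1, 0.4]
gripper_width: 48.9
finger_force: 40.0
```

```bash
python3 mk.py
```

```text
t 19.95 [512.7 -35.9  16.7] yaw x -14.8 F [ 3.4 -2.1  0.4] M [-0.3  -0.58 -0.06]
34
[218, 250, 11, 4, 34] ang 90.2
```

Request:
jog_arm([
  {"travel":[0,0,0],"turn":[0,0,0.08],"jaw":0.65},
  {"travel":[0,0,0],"turn":[0,0,0.16],"jaw":0.65},
  {"travel":[0,0,0],"turn":[0,0,0.24],"jaw":0.65},
  {"travel":[0,0,0],"turn":[0,0,0.32],"jaw":0.65},
  {"travel":[0,0,0],"turn":[0,0,0.39],"jaw":0.65},
  {"travel":[0,0,0],"turn":[0,0,0.45],"jaw":0.65},
  {"travel":[0,0,0],"turn":[0,0,0.45],"jaw":0.65},
  {"travel":[0,0,0],"turn":[0,0,0.45],"jaw":0.65},
])

```text
time_s: 20.8
tcp_pos: [512.3, -36.6, 16.6]
tool_rot: [2.949, -1.081, 0.002]
force: [1.2, -8.1, 0.7]
gripper_width: 48.7
finger_force: 40.0
```

```bash
python3 mk.py; python3 chk.py | head -1
```

```text
t 20.8 [512.3 -36.6  16.6] yaw x -40.2 F [ 1.2 -8.1  0.7] M [-1.31 -0.28  0.11]
33
[218, 250, 10, 4, 33] ang 62.9
[512.3 -36.6  16.6] [ 0.3 -8.9  0.9] [-1.318 -0.259  0.047] 40.000071301692515 49.0673035638711
```

The torque is small and the angle is right. I'll briefly slacken the grip so the ball centres the wheel in its notch, then regrip.

Request:
jog_arm([
  {"travel":[0,0,0],"turn":[0,0,0],"jaw":0.38},
  {"travel":[0,0,0],"turn":[0,0,0],"jaw":0.38},
  {"travel":[0,0,0],"turn":[0,0,0],"jaw":0.38},
])

```text
time_s: 21.2
tcp_pos: [511.8, -35.5, 16.4]
tool_rot: [-2.95, 1.08, 0.001]
force: [-0.3, 0.0, -0.2]
gripper_width: 58.2
finger_force: 0.0
```

```bash
python3 mk.py; python3 chk.py | sed -n '1p;8,31p'
```

```text
t 21.2 [511.8 -35.5  16.4] yaw x -40.2 F [-0.3  0.  -0.2] M [ 0.09 -0.01  0.02]
34
[219, 248, 10, 5, 34] ang 63.0
[511.9 -35.5  16.4] [0.2 0.5 0.2] [ 0.107 -0.011  0.022] 0.0 58.38468477650334
212 ....................................................................
214 ....................................................................
216 ....................................................................
218 ....................................................................
220 ....................................................................
222 ....................................................................
224 ....................................................................
226 ....................................................................
228 ....................................................................
230 ..........................##################........................
232 .....................############################...................
234 .................##################################.................
236 ...............######################################...............
238 ..............#########################################.............
240 ............############################################............
242 ...........################...............################..........
244 ...........############.....BBBBBBBBBBBB......############..........
246 ..........##########....BBBBBBBBBBBBBBBBBBB.....###########.........
248 ..........#########...BBBBBBBBBBBBBBBBBBBBBBB.....#########.........
250 ..........#######...BBBBBBBBBBBBBBBBBBBBBBBBB.......########........
252 .........#######...BBBBBBBBBBBBBBBBBBBBBBBBBB.......########........
254 ........#########..BBBBBBBBBBBBBBBBBBBBBBBBBBB......#########.......
256 ........#########..BBBBBBBBBBBBBBBBBBBBBBBBBBB.....##########.......
258 ........##########.BBBBBBBBBBBBBBBBBBBBBBBBBBBB....##########.......
```

Request:
jog_arm([
  {"travel":[0,0,0],"turn":[0,0,0],"jaw":0.44},
  {"travel":[0,0,0],"turn":[0,0,0],"jaw":0.48},
  {"travel":[0,0,0],"turn":[0,0,0],"jaw":0.55},
  {"travel":[0,0,0],"turn":[0,0,0],"jaw":0.6},
  {"travel":[0,0,0],"turn":[0,0,0],"jaw":0.6},
  {"travel":[0,0,0],"turn":[0,0,0],"jaw":0.6},
], grip_force=20)

```text
time_s: 21.9
tcp_pos: [511.5, -36.0, 16.5]
tool_rot: [2.949, -1.08, -0.001]
force: [-3.3, -3.3, 0.7]
gripper_width: 49.4
finger_force: 20.0
```

```bash
python3 mk.py; python3 chk.py | sed -n '1p;8,31p'
```

```text
t 21.9 [511.5 -36.   16.5] yaw x -40.2 F [-3.3 -3.3  0.7] M [-0.69  0.74  0.06]
34
[218, 248, 10, 5, 34] ang 62.8
[511.5 -36.   16.5] [-3.5 -4.   1.7] [-0.67   0.679  0.057] 20.000166774152603 49.575766988337755
212 ....................................................................
214 ....................................................................
216 ....................................................................
218 ....................................................................
220 ....................................................................
222 ....................................................................
224 ....................................................................
226 ....................................................................
228 ....................................................................
230 .........................##################.........................
232 ....................###########################.....................
234 ................##################################..................
236 ........
[... 163 characters left out ...]
############################.#.............
242 ...........###############...............###############............
244 ..........###########......BBBBBBBBBBBB.....#############...........
246 .........##########....BBBBBBBBBBBBBBBBBBBB....###########..........
248 .........#########...BBBBBBBBBBBBBBBBBBBBBBB....##########..........
250 .........#######...BBBBBBBBBBBBBBBBBBBBBBBBB.......########.........
252 ........#######...BBBBBBBBBBBBBBBBBBBBBBBBBB.......########.........
254 ........########..BBBBBBBBBBBBBBBBBBBBBBBBBBB.....#########.........
256 .......#########..BBBBBBBBBBBBBBBBBBBBBBBBBBB.....##########........
258 .......#########..BBBBBBBBBBBBBBBBBBBBBBBBBBBB....##########........
```

```bash
python3 -c "
from workcell import ctrl
print(ctrl.sign_off())"
```

```text
the job is handed in; nothing more can be done
None
```

The job is handed in: the wax ring sits on the arbor shoulder and the wheel is in its third notch, still gripped at 20 N. The first pick only caught the ring's top edge and it slipped out, so I picked it up again lower down. No verdict came back, and the readings before hand-in matched the end conditions.

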